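Right the toppled bottle and hold it down on the stamping pad

TASK

The square clay bottle has been knocked over on the bench: stand it upright on its foot in the middle of the round sprung pad of the stamping stand, then press the bottle straight down until the top of the pad is flush with the collar around it, not clearly deeper. Keep it pressed there: the program finishes while the robot is still holding the bottle down, touching only the bottle and not the stand. Leave the mug, the vase and the plaster mould where they stand.

Things in the scene. Friction and masses are not known exactly. Their poses are not given: they have to be found in the camera images.
- bottle: Toppled cream clay bottle, 150 to 310 g, rigid. Square body 48 x 48 mm, 75 mm long from the foot; then a round neck (diameter 24 mm, 83 to 96 mm from the foot) and lip (diameter 32 mm, up to 105 mm). Origin: centre of the foot; z runs from foot to neck, x and y square to the flats. Starts lying on a flat side (z level, origin 24 mm above the bench), on the robot's left or right.
- stand: Stamping stand fixed to the bench, across from the bottle: dark square base plate 130 x 130 x 10 mm, round grey collar of 124 mm outer and 98 mm inner diameter, its top 60 mm above the bench. Carries the sprung pad. Origin: centre of the underside, at bench level; z up.
- collar_top (a point): Point on the stand's axis at the height of the collar's top face, 60 mm above the bench.
- pad_top (a point): Centre of the upper face of the round sprung pad, 92 mm in diameter, black rubber on steel, inside the collar. Unpressed it is 72 mm above the bench, 12 mm above the collar's top; it moves straight down when pressed.
- pad (a joint): How far the pad is pressed down, m: 0 up, 0.012 flush with the collar's top, 0.022 at the bottom stop. Spring: about 1.4 N to start moving and 0.8 N more for each mm, so about 11 N at flush, the bottle's weight included (that alone sinks it 0 to 3 mm). It springs back up when let go.
- mug: Bystander: cream clay mug standing upright, 76 mm wide, 85 mm high, with a handle. Origin: centre of its foot.
- vase: Bystander: round cream clay vase standing upright, 68 mm wide, 95 mm high. Origin: centre of its foot.
- mould: Bystander: white eight-sided plaster mould with a dark band, 100 mm wide, 75 mm high. Origin: centre of its underside.
Things that resemble listed ones, but are neither listed nor needed, are in the scene too. Leave any green or orange look-alike of the bottle alone.

How it is judged:
By the outcome, as a careful person would: the job done as asked, in the order asked, and still so for the second after the job is handed in, while the arm keeps its last pose, push and grip.
It also fails if it takes over 43 s, if anything falls off the work surface, if the arm or the gripper's body presses on something with over 40 N, if the wrist force passes 120 N, or if a joint passes its speed limit or range.

ROBOT

A 6-joint arm with a two-finger parallel gripper is mounted at the origin on the work surface. World frame = base frame: x ahead of the robot, y to its left, z up, the work surface at z = 0. Lengths are in m, angles in rad, forces in N, time in s.
With the tool pointing down it reaches from about 0.375 to 0.9 m from the base axis. Payload 3.1 kg.
Tool frame: the origin (TCP) lies on the centre line of the jaws, within the pads' length; the fingertips stand 17 mm ahead of it and the grasp point (between the pads) lies 2 mm behind it; y points along the fingers, z is the direction in which the jaws open and shut, and the axes are right-handed (so a half turn about y gives the same grasp; the last joint's range is limited). The gripper opens to 87 mm and grips with 3 to 60 N. Pads are 19 mm wide; open, the fingers measure 117 mm over their backs; the gripper's body (75 mm by 190 mm) begins 51 mm behind the grasp point.
Start: joints at [-1.44, 0.527, 1.433, -0, 1.181, -0.178], TCP at [0.19, -0.595, 0.206] pointing down, gripper open.
Joint ranges: [-3.08, 3.08], [-0.75, 2.2], [0.22, 2.44], [-1.43, 4.57], [0, 2.65], [-2.85, 2.85]. Speed limits (rad/s): [2.79, 2.79, 3.14, 3.14, 3.14, 3.14].

INTERFACE

Orientations are given as a unit quaternion [x, y, z, w].
In Python, from station import env gives the robot as it stands. The module is installed in compiled form; this text tells all that it offers.
- The arm moves only by the shell command python3 -m pendant 'ROWS' [FORCE]. ROWS is JSON, a list of rows, each a list of 3 entries, a list of its own where there are three numbers: the shift along the tool's x, y, z in m, then the turn about the tool's y in rad, then the closure in counts, from 0 (fully open) to 255 (shut). In form: [[[tx, ty, tz], spin, hand], ...]. A call has 1 to 10 rows; each row is the pose to reach, as a shift and turn from the pose commanded when the call began, along the tool's axes at that moment; what a row does not reach only later rows make up. A row lasts 1/8 s, in which the tool goes at most 62.5 mm and 10.7 degrees, less where a joint would pass 70% of its speed; a pose out of reach is approached as far as the arm can. A call with a gripper value outside its range is refused whole. The fingers move at their own pace and stop on an object; FORCE is the grip in N (left out, the last holds). Time passes only in rows, so rows that repeat a pose let the fingers close. It gives the time, the measured TCP pose, the force and the opening at its end, in the units of the state.
- env.get_obs(): the state, without advancing time (a new reading comes with each control period).
- env.camera(name): name is "scene" or "top" or "wrist"; returns a dict with "image" (384x512x3 uint8, red, green, blue), "fx", "fy", "cx", "cy" (pixels), "R" (3x3) and "t" (3): a world point X has camera coordinates R X + t; the wrist camera has in their place "mount" (4x4, takes a point from camera to tool coordinates, whose origin is the TCP and whose axes are the tool frame's). Camera axes: x right, y down, z forward; pixel columns grow to the right and rows downward; lengths in m; the calibration is good to about 2 mm. The wrist camera is an equidistant fisheye: a pixel r from the principal point sees the ray r / f radians off the axis. A picture is of the moment at which its call begins: read the wrist's pose just before it. There is no depth.
- env.close_job(): hands the job in, once; it reports no verdict.
The state is a dict: "time_s": time; "joints": joint angles; "dq": joint speeds; "tau": joint torques, N m; "position": TCP position; "orientation": TCP orientation; "wrist_force": force on the tool from outside, world axes, zero at the start; "wrist_torque": the same for the moment, N m; "gripper_width": finger opening in m.
Only numpy, scipy, OpenCV 4.12 (cv2) and the standard library are available. Lean on these libraries where they do the work, as an engineer would, in place of code of your own. Each camera call takes 0.05 s, during which the arm holds its last target.

## Working session

There is one attempt and no reset: what is moved stays moved. The work goes in short steps, Python scripts to look and compute and a shell command to move; the robot and the scene stay as the last step left them, time stands still between calls to the robot, and variables do not carry over. Pictures are saved under pics/ and viewed, and the job is handed in when it is done.

```bash
mkdir -p pics
python3 - <<'E'
from station import env
import cv2,json
o=env.get_obs()
print({k:(v if isinstance(v,float) else [round(float(x),4) for x in v] if hasattr(v,'__len__') else v) for k,v in o.items()})
for n in ["scene","top","wrist"]:
    c=env.camera(n)
    cv2.imwrite(f"pics/{n}0.png",c["image"][:,:,::-1])
    print(n,{k:(v.tolist() if hasattr(v,'tolist') else v) for k,v in c.items() if k!="image"})
E
```

```text
{'time_s': 0.0, 'joints': [-1.4405, 0.5285, 1.4339, -0.0, 1.1814, -0.1785], 'dq': [0.0001, -0.0001, -0.0003, -0.0001, -0.0019, 0.0016], 'tau': [-0.0007, -44.0056, -17.6594, 0.0631, 0.0582, -0.0002], 'position': [0.1899, -0.5947, 0.2047], 'orientation': [-0.1087, 0.6995, -0.6979, 0.1088], 'wrist_force': [-0.0168, 1.0241, 0.6176], 'wrist_torque': [0.006, 0.0127, 0.0319], 'gripper_width': 0.08670318447033418}
scene {'fx': 366.5644773869947, 'fy': 366.5644773869947, 'cx': 254.0702666456113, 'cy': 187.13600433401666, 'R': [[-0.8411782656784941, 0.5407578875279644, 0.00018007335797322595], [0.45902554430163656, 0.7142151201119923, -0.5283865175058866], [-0.28585778811973506, -0.4443845961323431, -0.8490039197150899]], 't': [0.5326496674951863, -0.2736692690528643, 1.0307544664884452]}
top {'fx': 409.25596397613106, 'fy': 409.25596397613106, 'cx': 259.39250996772756, 'cy': 195.4905920549929, 'R': [[0.005916517897381224, -0.9999788814541465, 0.0026891377213040203], [-0.9840344852913108, -0.006300497789847052, -0.17786634163063306], [0.17787952825841122, -0.0015938548598614967, -0.9840509809218475]], 't': [0.02935102582551157, 0.6627111623687297, 0.7396063612527248]}
wrist {'fx': 297.3186396354542, 'fy': 297.3186396354542, 'cx': 254.65633395356332, 'cy': 190.75767649506142, 'mount': [[-0.0009721933708503827, 0.9615130713547363, 0.27475747206223305, -0.07511553669337727], [0.00016238136014689184, -0.2747574464943923, 0.9615135564453434, -0.17917421221065505], [0.9999995142360526, 0.0009793925975830186, 0.00011098556774809113, -0.00038627628779597245], [0.0, 0.0, 0.0, 1.0]]}
```

View pics/scene0.png

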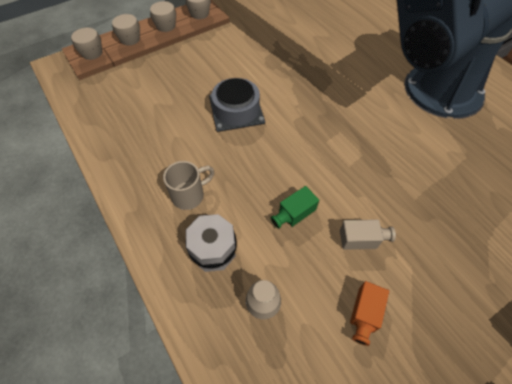

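View pics/top0.png

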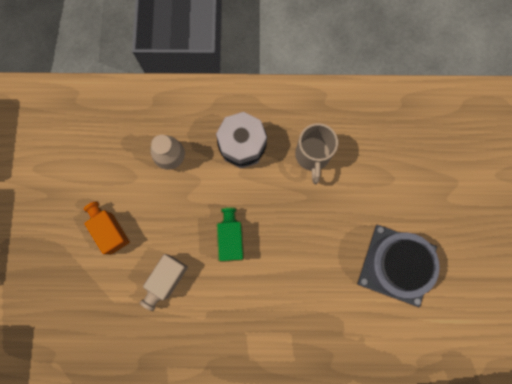

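View pics/wrist0.png

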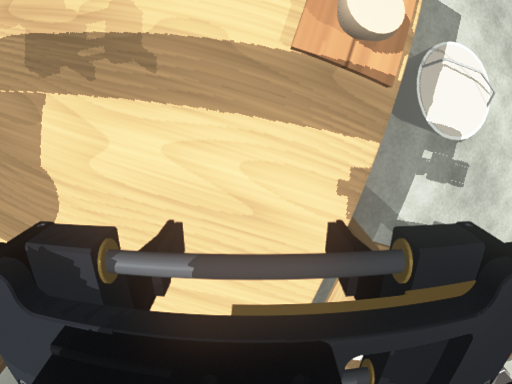

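The views agree: the cream bottle lies at about top (165,280) with its neck toward (148,303). The stand is at top (408,264), in scene about (238,95). The green and orange bottles are decoys. Next I'll zoom in on the bottle and the stand.

```bash
cat > h.py <<'E'
import numpy as np
TOP=None
def ray(c,u,v):
    R=np.array(c["R"]);t=np.array(c["t"])
    d=R.T@np.array([(u-c["cx"])/c["fx"],(v-c["cy"])/c["fy"],1.0]); o=-R.T@t
    return o,d
def at_z(c,u,v,z):
    o,d=ray(c,u,v); s=(z-o[2])/d[2]; return o+s*d
def proj(c,X):
    p=np.array(c["R"])@np.array(X)+np.array(c["t"]); return p[0]/p[2]*c["fx"]+c["cx"],p[1]/p[2]*c["fy"]+c["cy"]
E
python3 - <<'E'
import cv2,numpy as np
def crop(f,x,y,w,h,s,o):
    im=cv2.imread(f)[y:y+h,x:x+w]; im=cv2.resize(im,None,fx=s,fy=s,interpolation=cv2.INTER_CUBIC)
    for i in range(0,w,10):
        cv2.line(im,(i*s,0),(i*s,6),(0,0,255),1); cv2.putText(im,str(x+i),(i*s,18),0,.35,(0,0,255),1)
    for i in range(0,h,10):
        cv2.line(im,(0,i*s),(6,i*s),(0,0,255),1); cv2.putText(im,str(y+i),(8,i*s+4),0,.35,(0,0,255),1)
    return im
a=crop("pics/top0.png",130,245,66,70,6,0);b=crop("pics/top0.png",350,215,100,95,4,0)
h=max(a.shape[0],b.shape[0]);
p=lambda i:cv2.copyMakeBorder(i,0,h-i.shape[0],0,0,0)
cv2.imwrite("pics/c1.png",np.hstack([p(a),p(b)]))
a=crop("pics/scene0.png",330,205,75,55,5,0);b=crop("pics/scene0.png",200,70,75,65,5,0)
h=max(a.shape[0],b.shape[0]);
cv2.imwrite("pics/c2.png",np.hstack([p(a),p(b)]))
E
```

```text
(no output)
```

View pics/c1.png

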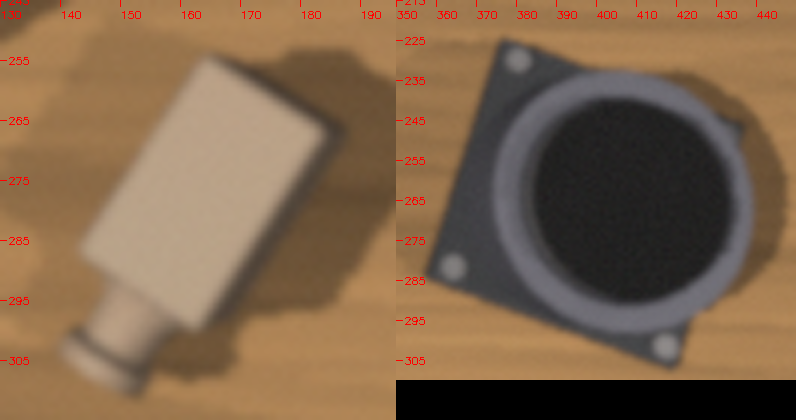

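View pics/c2.png

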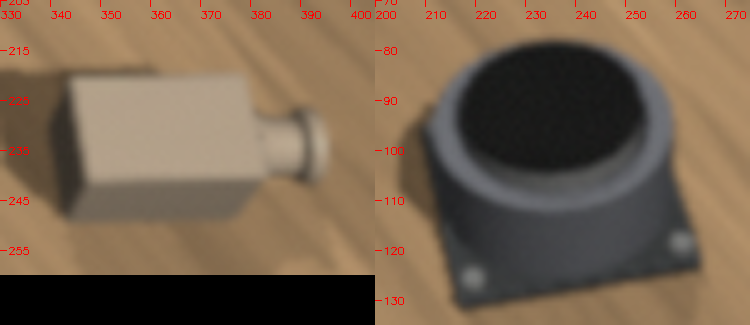

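Run:
```python
from h import *
from station import env
t=env.camera("top"); s=env.camera("scene")
for nm,c,P in [("top",t,[(164.2,254.2),(184.5,266.7),(143.3,286.3),(162.8,300.3)]),("scene",s,[(344.4,220.4),(347.4,241.6),(379,219.8),(383,241)])]:
    Q=np.array([at_z(c,*p,.048)[:2] for p in P]); print(nm,Q.round(4).tolist())
    f=(Q[0]+Q[1])/2; n=(Q[2]+Q[3])/2; print(" foot",f.round(4),"should",n.round(4),"len",np.linalg.norm(n-f).round(4),"ang",np.degrees(np.arctan2(*(n-f)[::-1])).round(2),"w",np.linalg.norm(Q[0]-Q[1]).round(4),np.linalg.norm(Q[2]-Q[3]).round(4), "ang2",np.degrees(np.arctan2(*(Q[1]-Q[0])[::-1])).round(2),np.degrees(np.arctan2(*(Q[3]-Q[2])[::-1])).round(2))
print("pad",at_z(t,409.1,265.4,.072),at_z(s,235.2,91.5,.072)); print("col",at_z(t,406.9,265.25,.06))
# fit via reprojected circles
def el(c,cen,z,r): 
    a=np.linspace(0,2*np.pi,60); p=np.array([proj(c,[cen[0]+r*np.cos(x),cen[1]+r*np.sin(x),z]) for x in a]); return p.min(0).round(1),p.max(0).round(1)
for cen in [at_z(t,409.1,265.4,.072)]:
  print(el(t,cen,.072,.046),el(t,cen,.06,.062),el(s,cen,.072,.046),el(s,cen,.06,.062))
```

```text
top [[0.5483, 0.2164], [0.5248, 0.1763], [0.4876, 0.2533], [0.4619, 0.2149]]
 foot [0.5365 0.1964] should [0.4748 0.2341] len 0.0724 ang 148.57 w 0.0465 0.0461 ang2 -120.42 -123.8
scene [[0.5248, 0.1781], [0.5506, 0.2179], [0.4634, 0.2159], [0.4896, 0.2556]]
 foot [0.5377 0.198 ] should [0.4765 0.2357] len 0.0719 ang 148.34 w 0.0474 0.0475 ang2 57.08 56.63
pad [ 0.52951828 -0.24655984  0.072     ] [ 0.53288054 -0.24424225  0.072     ]
col [ 0.52991518 -0.24676809  0.06      ]
(array([384.4, 240.6]), array([433.8, 290.7])) (array([374.1, 232.7]), array([439.6, 299.1])) (array([217.7,  77.9]), array([254. , 103.7])) (array([211.8,  77.2]), array([260.3, 111.9]))
```

```bash
cat >> h.py <<'E'
from scipy.spatial.transform import Rotation as Rot
def st(env):
    o=env.get_obs(); R=Rot.from_quat(o["orientation"]).as_matrix(); return o,R
def shift(env,X):
    o,R=st(env); return (R.T@(np.array(X)-np.array(o["position"]))).round(4)
def spin_to(env,ang):
    # spin about tool y so tool z has world heading ang (deg)
    o,R=st(env); z=R[:,2]; a=np.degrees(np.arctan2(z[1],z[0]))
    out=[]
    for t in (ang,ang+180):
        d=(t-a+180)%360-180   # about world +z; tool y is down
        out.append(round(float(np.radians(-d)),4))
    return a.round(2),out
E
python3 - <<'E'
from h import *
from station import env
o,R=st(env); print(R.round(4).tolist())
print(spin_to(env,58.4))
for X in [[.5,-.25,.23],[.4518,.2494,.16]]: print(shift(env,X))
E
```

```text
[[-0.9527, -0.0001, 0.3039], [-0.3039, 0.001, -0.9527], [-0.0002, -1.0, -0.001]]
(np.float64(-72.31), [-2.2813, 0.8603])
[-0.4003 -0.0245 -0.2345]
[-0.5061  0.046  -0.7249]
```

```bash
python3 -m pendant '[[[-0.4,-0.025,-0.235],-2.28,0],[[-0.4,-0.025,-0.235],-2.28,0],[[-0.4,-0.025,-0.235],-2.28,0],[[-0.4,-0.025,-0.235],-2.28,0],[[-0.4,-0.025,-0.235],-2.28,0],[[-0.4,-0.025,-0.235],-2.28,0],[[-0.4,-0.025,-0.235],-2.28,0],[[-0.506,0.046,-0.725],-2.28,0],[[-0.506,0.046,-0.725],-2.28,0],[[-0.506,0.046,-0.725],-2.28,0]]' 10
python3 - <<'E'
from h import *
from station import env
print(spin_to(env,58.4),st(env)[0]["joints"],shift(env,[.4518,.2494,.14]))
E
```

```text
time_s: 1.5
position: [0.4708, -0.0827, 0.2042]
orientation: [-0.628, 0.324, -0.324, 0.629]
wrist_force: [1.8, 0.7, -0.2]
gripper_width: 0.0873
(np.float64(35.46), [-0.4004, 2.7412]) [-4.08352614e-01  3.32582060e-01  1.79343656e+00  2.85322756e-04
  1.01498710e+00 -1.02738420e+00] [-0.2815  0.0642  0.1772]
```

```bash
python3 -m pendant '[[[-0.28,0.06,0.177],-0.4,0],[[-0.28,0.06,0.177],-0.4,0],[[-0.28,0.06,0.177],-0.4,0],[[-0.28,0.06,0.177],-0.4,0],[[-0.28,0.06,0.177],-0.4,0],[[-0.28,0.06,0.177],-0.4,0],[[-0.28,0.06,0.177],-0.4,0],[[-0.28,0.06,0.177],-0.4,0]]' 10
python3 - <<'E'
from h import *
from station import env
import cv2
print(spin_to(env,58.4),st(env)[0]["joints"],shift(env,[.4518,.2494,.022]))
c=env.camera("wrist");cv2.imwrite("pics/w1.png",c["image"][:,:,::-1])
o,R=st(env); M=np.array(c["mount"])
def wproj(X):
    p=R.T@(np.array(X)-np.array(o["position"])); q=np.linalg.inv(M)@np.r_[p,1]; q=q[:3]; r=np.linalg.norm(q[:2]); th=np.arctan2(r,q[2]); return (q[:2]/r*th*c["fx"]+[c["cx"],c["cy"]]).round(1)
d=np.array([-.852,.524,0]);n=np.array([.524,.852,0]);f=np.array([.537,.197,0])
for s,w,z in [(0,24,.048),(0,-24,.048),(.075,24,.048),(.075,-24,.048),(.105,16,.024),(.105,-16,.024)]:
    print(s,w,wproj(f+s*d+n*w/1000+[0,0,z]))
E
```

```text
time_s: 2.5
position: [0.4546, 0.2457, 0.1444]
orientation: [0.68, -0.195, 0.195, -0.68]
wrist_force: [0.2, -0.0, 0.3]
gripper_width: 0.0871
(np.float64(58.04), [-0.0063, 3.1353]) [ 2.79214680e-01  4.71023910e-01  1.76443603e+00 -5.13350803e-04
  9.06345371e-01 -7.33413394e-01] [-0.0044  0.1224  0.0017]
0 24 [279.  272.8]
0 -24 [234.6 273.1]
0.075 24 [280.9 207.5]
0.075 -24 [232.1 207.8]
0.105 16 [271.7 172.4]
0.105 -16 [240.7 172.6]
```

View pics/w1.png

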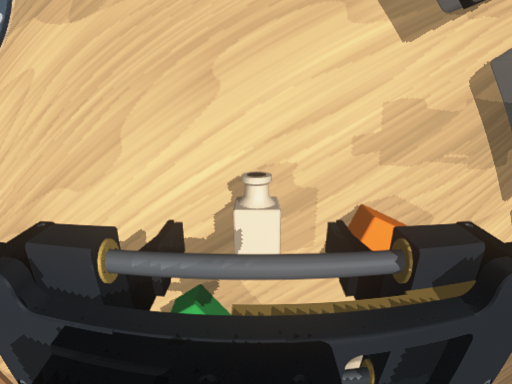

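```bash
python3 -m pendant '[[[-0.0044,0.06,0.0017],-0.006,0],[[-0.0044,0.11,0.0017],-0.006,0],[[-0.0044,0.121,0.0017],-0.006,0],[[-0.0044,0.121,0.0017],-0.006,120],[[-0.0044,0.121,0.0017],-0.006,200],[[-0.0044,0.121,0.0017],-0.006,255],[[-0.0044,0.121,0.0017],-0.006,255],[[-0.0044,0.121,0.0017],-0.006,255]]' 12
python3 - <<'E'
from h import *
from station import env
o,R=st(env);print(R.round(3).tolist())
r0=np.array([.1,.024])
for p in range(15,91,15):
    a=np.radians(p); c,s=np.cos(a),np.sin(a)
    g=np.array([.1*c-.024*s,.1*s+.024*c])-r0
    print(p,(R.T@np.array([-.852*g[0],.524*g[0],g[1]])).round(4))
E
```

```text
time_s: 3.55
position: [0.452, 0.2502, 0.0239]
orientation: [-0.68, 0.192, -0.193, 0.681]
wrist_force: [-0.3, -0.0, 0.0]
gripper_width: 0.0451
[[0.852, 0.001, 0.524], [-0.524, 0.0, 0.852], [0.001, -1.0, 0.001]]
15 [ 0.0096 -0.0251  0.    ]
30 [ 0.0254 -0.0468  0.    ]
45 [ 0.0463 -0.0637  0.0001]
60 [ 0.0709 -0.0746  0.0001]
75 [ 0.0974 -0.0787  0.0001]
90 [ 1.241e-01 -7.590e-02  1.000e-04]
```

```bash
python3 -m pendant '[[[0,0.001,0],0,255],[[0,0.001,0],0,255],[[0,0.001,0],0,255],[[0,0.001,0],0,255]]' 12; python3 -c "
from station import env
import cv2
cv2.imwrite('pics/w2.png',env.camera('wrist')['image'][:,:,::-1])"
```

```text
time_s: 4.05
position: [0.4515, 0.25, 0.0224]
orientation: [0.68, -0.193, 0.192, -0.68]
wrist_force: [-0.6, 0.4, 3.3]
gripper_width: 0.0058
```

View pics/w2.png

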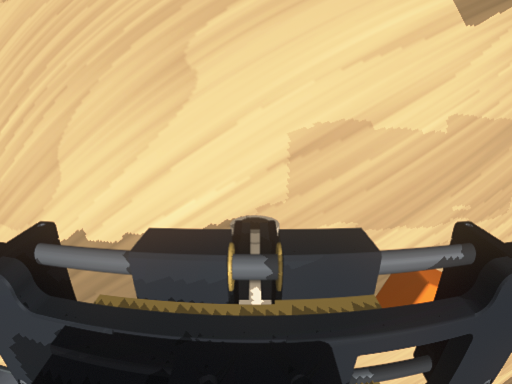

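```bash
python3 -c "
from station import env
import cv2
for n in ['scene','top']: cv2.imwrite('pics/%s2.png'%n,cv2.resize(env.camera(n)['image'][:,:,::-1],None,fx=1.5,fy=1.5))"
```

```text
(no output)
```

View pics/scene2.png

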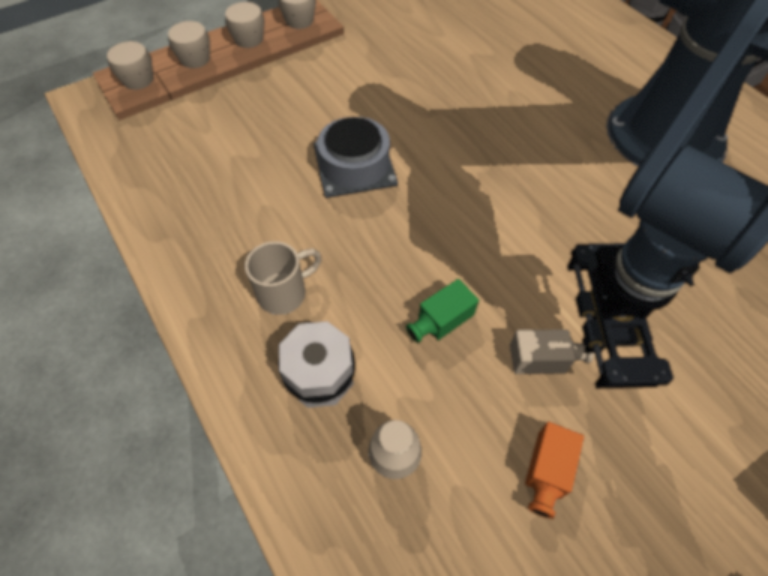

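View pics/top2.png

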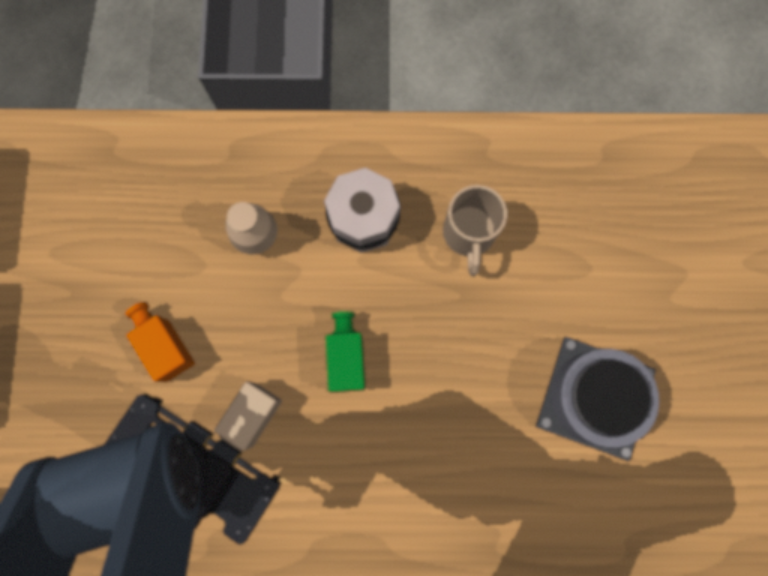

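```bash
python3 -c "
from station import env
from h import *
import cv2
s=env.camera('scene'); im=s['image'][:,:,::-1].copy()
im=cv2.resize(im[205:265,330:430],None,fx=8,fy=8,interpolation=cv2.INTER_CUBIC)
o,R=st(env)
def dot(X,c):
    u,v=proj(s,X); cv2.circle(im,(int((u-330+.5)*8),int((v-205+.5)*8)),3,c,-1)
d=np.array([-.852,.524,0]);f=np.array([.537,.197,.024])
for q in (0,.075,.096,.105): dot(f+q*d,(0,0,255))
for q in (-.02,0,.017): dot(np.array(o['position'])+R[:,1]*q,(255,0,0))
cv2.imwrite('pics/c3.png',im)"
```

```text
(no output)
```

View pics/c3.png

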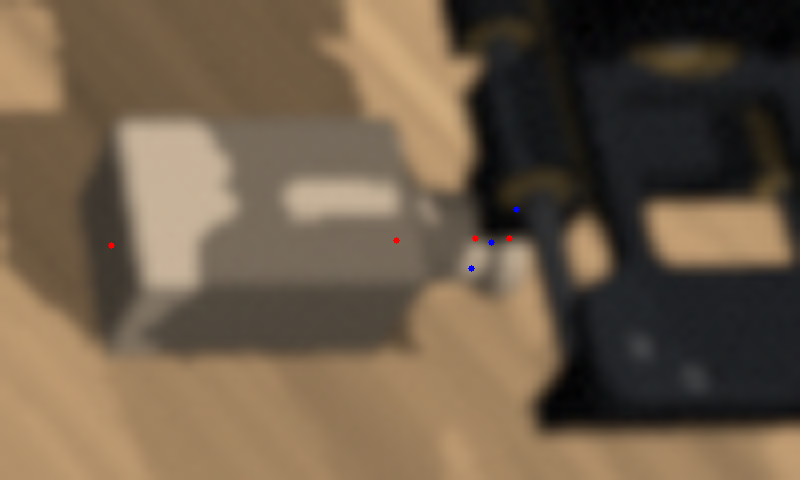

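```bash
python3 -c "
from station import env
from h import *
import cv2
a=cv2.imread('pics/w2.png')[200:340,180:330]
b=env.camera('top')['image'][:,:,::-1][240:350,90:200]
a=cv2.resize(a,(450,420),interpolation=2);b=cv2.resize(b,(340,420),interpolation=2)
a=cv2.convertScaleAbs(a,alpha=2,beta=20)
cv2.imwrite('pics/c4.png',np.hstack([a,b]));print(env.get_obs()['gripper_width'],env.get_obs()['wrist_force'])"
```

```text
0.0005708782327273818 [-1.3281899  -0.693848    4.19221775]
```

View pics/c4.png

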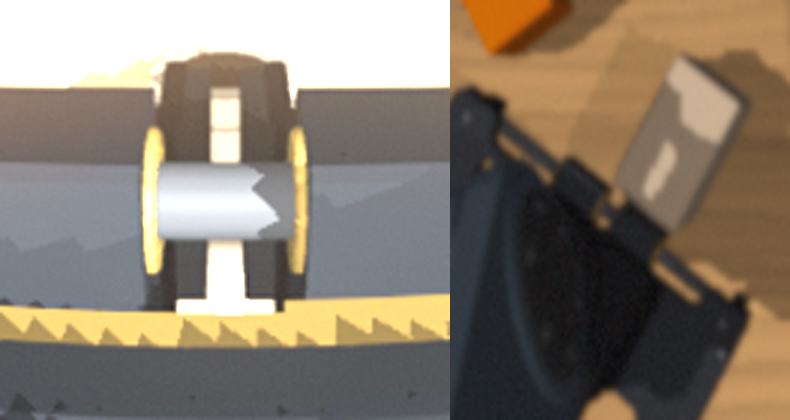

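```bash
python3 -c "
from station import env
from h import *
c=env.camera('wrist');M=np.linalg.inv(np.array(c['mount']))
def w(p):
    q=(M@np.r_[p,1])[:3]; r=np.linalg.norm(q[:2]); th=np.arctan2(r,q[2]); return (q[:2]/r*th*c['fx']+[c['cx'],c['cy']]).round(1)
for x in (-.0095,.0095):
  for y in (-.03,-.02,0,.017): print(x,y,w([x,y,.0435]),w([x,y,.016]),w([x,y,0.]))
print(st(env)[0]['position'], env.get_obs()['time_s'])
"
```

```text
-0.0095 -0.03 [332.  231.4] [283.5 232.2] [254.3 232.3]
-0.0095 -0.02 [328.  224.6] [281.9 225.2] [254.3 225.3]
-0.0095 0 [321. 213.] [279.2 213.3] [254.4 213.3]
-0.0095 0.017 [316.  204.7] [277.3 204.8] [254.4 204.8]
0.0095 -0.03 [328.7 260.9] [282.2 262.2] [254.3 262.4]
0.0095 -0.02 [325.1 253.1] [280.8 254.1] [254.3 254.2]
0.0095 0 [318.8 239.3] [278.4 239.9] [254.4 240. ]
0.0095 0.017 [314.2 229.4] [276.6 229.8] [254.4 229.9]
[0.45153297 0.25003831 0.0225085 ] 4.35
```

The jaws closed to 0.6 mm with 4 N upward while the bottle stayed where it was. In the pictures the fingertips stop at the lip's top, about 40 mm up. In the wrist view the visible tips, at (181,222) and (327,222), fit a point about 20 mm behind the reported TCP. I'll rise a little, open the jaws and check.

```bash
python3 -m pendant '[[[0,-0.01,0],0,0],[[0,-0.01,0],0,0],[[0,-0.01,0],0,0],[[0,-0.01,0],0,0],[[0,-0.01,0],0,0],[[0,-0.01,0],0,0],[[0,-0.01,0],0,0]]' 12
python3 -c "
from station import env
from h import *
import cv2
s=env.camera('scene'); im=s['image'][:,:,::-1].copy()
im=cv2.resize(im[165:275,330:450],None,fx=6,fy=6,interpolation=cv2.INTER_CUBIC)
o,R=st(env); w=o['gripper_width']/2
for sg,c in ((1,(255,0,0)),(-1,(0,255,0))):
  for y in (-.05,-.02,0,.017):
    u,v=proj(s,np.array(o['position'])+R@np.array([0,y,sg*w])); cv2.circle(im,(int((u-330+.5)*6),int((v-165+.5)*6)),3,c,-1)
cv2.imwrite('pics/c5.png',im)
cv2.imwrite('pics/w3.png',env.camera('wrist')['image'][:,:,::-1])"
```

```text
time_s: 5.22
position: [0.4517, 0.25, 0.0323]
orientation: [0.68, -0.193, 0.193, -0.68]
wrist_force: [-0.9, 0.8, 0.4]
gripper_width: 0.0622
```

View pics/c5.png

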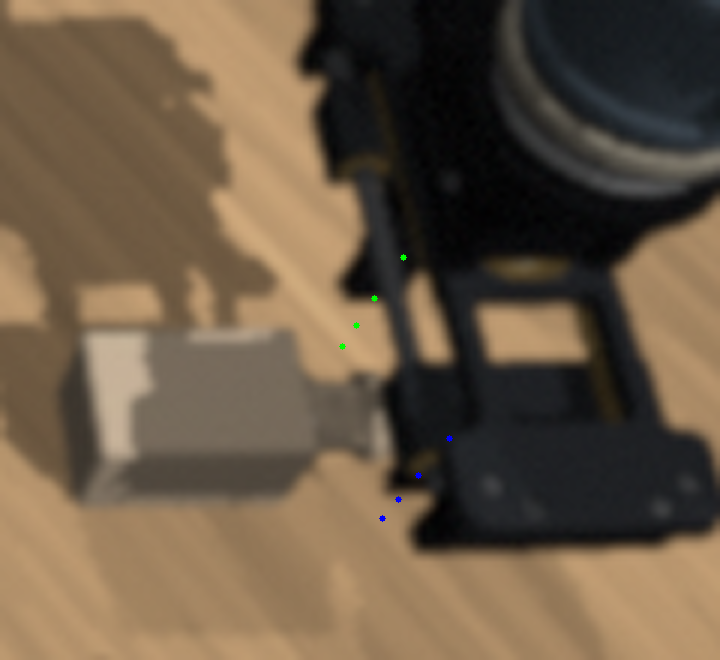

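View pics/w3.png

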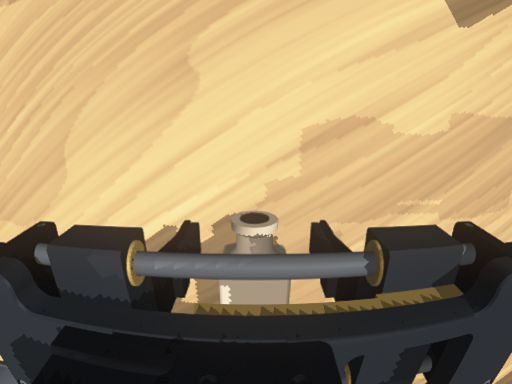

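Confirmed: the finger end coincides with the −20 mm dot in the scene crop at (375,298), and lip and jaws share a centre line in the wrist view (lip at 255,218). So I'll count the tips as 20 mm behind the reported TCP and the grasp point as about 39 mm behind it. Going down again in force-checked steps.

```bash
python3 -m pendant '[[[0,0.02,0],0,0],[[0,0.036,0],0,0],[[0,0.042,0],0,0],[[0,0.042,0],0,0]]' 12
```

```text
time_s: 5.82
position: [0.4514, 0.2499, -0.0102]
orientation: [0.681, -0.193, 0.192, -0.68]
wrist_force: [0.3, -0.8, 0.3]
gripper_width: 0.0868
```

```bash
python3 -m pendant '[[[0,0.003,0],0,255],[[0,0.003,0],0,255],[[0,0.003,0],0,255],[[0,0.003,0],0,255],[[0,0.003,0],0,255],[[0,0.003,0],0,255],[[0,0.003,0],0,255],[[0,0.003,0],0,255]]' 12
```

```text
time_s: 6.82
position: [0.4517, 0.2501, -0.0126]
orientation: [0.68, -0.193, 0.193, -0.68]
wrist_force: [0.0, -0.4, 0.5]
gripper_width: 0.0312
```

```bash
python3 -m pendant '[[[0.010,-0.026,0],0,255],[[0.025,-0.048,0],0,255],[[0.046,-0.065,0],0,255],[[0.071,-0.077,0],0,255],[[0.097,-0.081,0],0,255],[[0.122,-0.080,0],0,255],[[0.124,-0.080,0],0,255],[[0.124,-0.080,0],0,255]]' 12
python3 -c "
from station import env
import cv2
a=env.camera('scene')['image'][:,:,::-1][150:290,280:430]
b=env.camera('top')['image'][:,:,::-1][200:340,90:240]
import numpy as np
cv2.imwrite('pics/c6.png',cv2.resize(np.hstack([a,b]),(790,370)))"
```

```text
time_s: 7.82
position: [0.5571, 0.1852, 0.0676]
orientation: [-0.68, 0.193, -0.193, 0.68]
wrist_force: [-0.1, -0.0, 2.2]
gripper_width: 0.0309
```

View pics/c6.png

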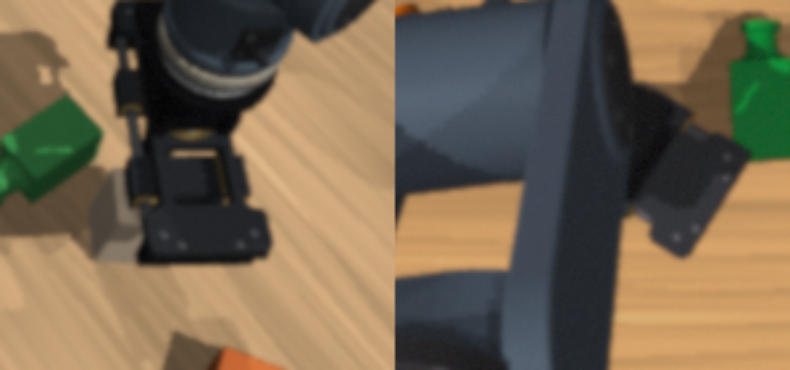

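```bash
python3 -c "
from station import env
import cv2
cv2.imwrite('pics/w4.png',env.camera('wrist')['image'][:,:,::-1])
a=env.camera('scene')['image'][:,:,::-1][180:270,300:400]
cv2.imwrite('pics/c7.png',cv2.convertScaleAbs(cv2.resize(a,None,fx=6,fy=6,interpolation=2),alpha=1.6))"
```

```text
(no output)
```

View pics/w4.png

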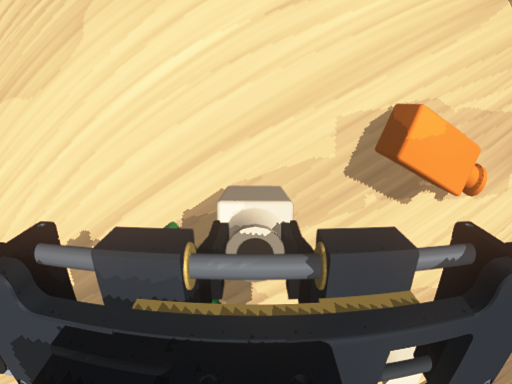

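View pics/c7.png

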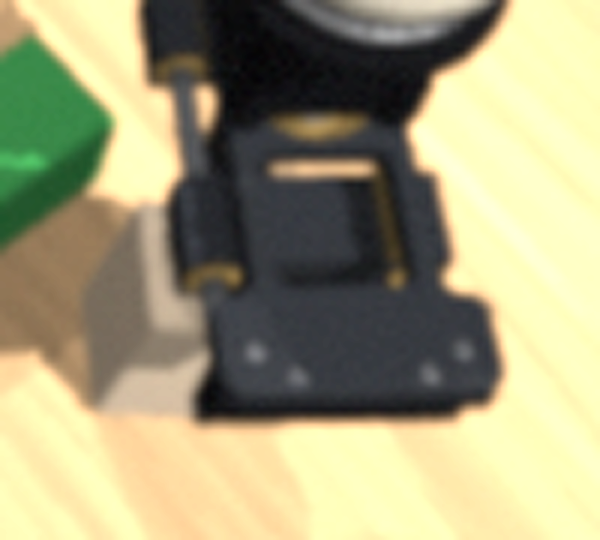

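The bottle is upright: the wrist view looks down the mouth at (256,245), with a front face at x 218–292. Now I'll release it, go lower and take a firm grip on the body's flats.

```bash
python3 -m pendant '[[[0,0,0],0,60],[[0,0,0],0,60],[[0,0,0],0,60],[[0,0,0],0,60],[[0,0.02,0],0,60],[[0,0.042,0],0,60],[[0,0.042,0],0,60]]' 12
python3 -c "
from station import env
import cv2
cv2.imwrite('pics/w5.png',env.camera('wrist')['image'][:,:,::-1])"
```

```text
time_s: 8.9
position: [0.5558, 0.1848, 0.0239]
orientation: [0.681, -0.194, 0.191, -0.68]
wrist_force: [-0.2, -0.5, 0.9]
gripper_width: 0.0667
```

View pics/w5.png

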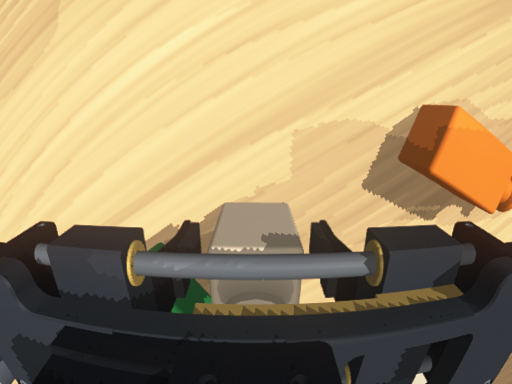

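```bash
python3 -m pendant '[[[0,0,0],0,255],[[0,0,0],0,255],[[0,0,0],0,255],[[0,0,0],0,255]]' 40
python3 -c "
from station import env
from h import *
import cv2
c=env.camera('wrist');cv2.imwrite('pics/w6.png',cv2.resize(c['image'][190:330,180:330,::-1],None,fx=5,fy=4,interpolation=2));M=np.linalg.inv(np.array(c['mount']))
def w(p):
    q=(M@np.r_[p,1])[:3]; r=np.linalg.norm(q[:2]); th=np.arctan2(r,q[2]); return (q[:2]/r*th*c['fx']+[c['cx'],c['cy']]).round(1)
for x in (-.029,-.024,-.019): print(x,w([x,.024,-.024]),w([x,.024,.024]),w([x,-.051,.024]))
o=env.get_obs();print(o['position'],o['gripper_width'],o['wrist_force'])
"
```

```text
time_s: 9.45
position: [0.5577, 0.185, 0.0261]
orientation: [-0.68, 0.192, -0.193, 0.68]
wrist_force: [-0.6, -1.2, 4.1]
gripper_width: 0.0473
-0.029 [220.3 175.3] [288.5 175.3] [306.1 211.9]
-0.024 [220.5 182.2] [288.3 182.2] [305.5 221.9]
-0.019 [220.7 189. ] [288.1 189. ] [304.9 231.6]
[0.55767486 0.18498643 0.02608097] 0.047405626183265256 [-1.45352187 -1.66229519  5.75050306]
```

View pics/w6.png

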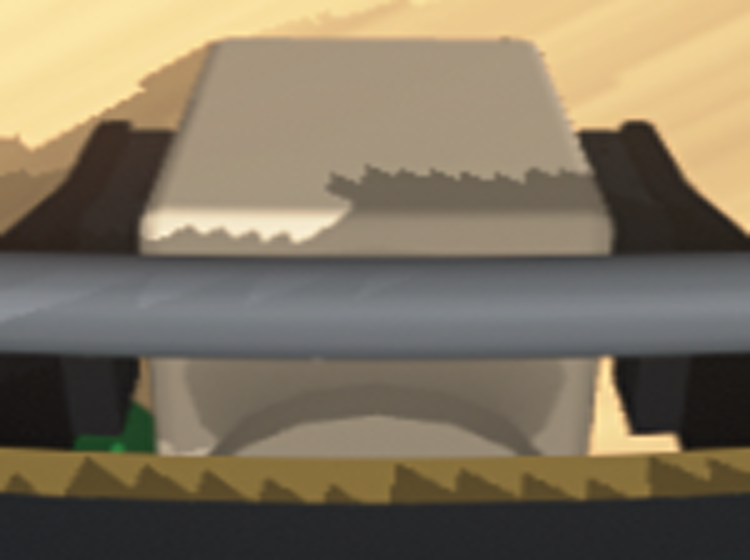

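```bash
python3 -c "
from station import env
from h import *
import cv2
c=env.camera('wrist');M=np.linalg.inv(np.array(c['mount']))
def w(p):
    q=(M@np.r_[p,1])[:3]; r=np.linalg.norm(q[:2]); th=np.arctan2(r,q[2]); return (q[:2]/r*th*c['fx']+[c['cx'],c['cy']]).round(1)
print('w4 foot',w([-.024,.0676,-.024]),w([-.024,.0676,.024]),'sh',w([-.024,-.0075,-.024]),w([-.024,-.0075,.024]),'lip',w([-.016,-.0375,0]))
s=env.camera('scene');o,R=st(env)
print(o['position'],o['gripper_width'],o['wrist_force'],o['wrist_torque'])
im=cv2.resize(s['image'][180:270,300:400,::-1],None,fx=6,fy=6,interpolation=2)
im=cv2.convertScaleAbs(im,alpha=1.6)
for k,col in ((0,(0,0,255)),(.012,(255,0,0))):
  for z in (0,.075):
    for a,b in ((1,1),(1,-1),(-1,-1),(-1,1)):
      X=np.array(o['position'])+R@np.array([k+a*.024,0,b*.024]);X[2]=z
      u,v=proj(s,X);cv2.circle(im,(int((u-300+.5)*6),int((v-180+.5)*6)),4,col,-1)
cv2.imwrite('pics/c8.png',im)
"
```

```text
w4 foot [226.2 169.5] [282.7 169.5] sh [214.8 195. ] [293.9 195.1] lip [254.3 226.7]
[0.55767117 0.18498461 0.02609394] 0.047505239244381554 [-1.35511961 -1.12741839  6.20502927] [-0.08259229 -0.00820494 -0.00073136]
```

View pics/c8.png

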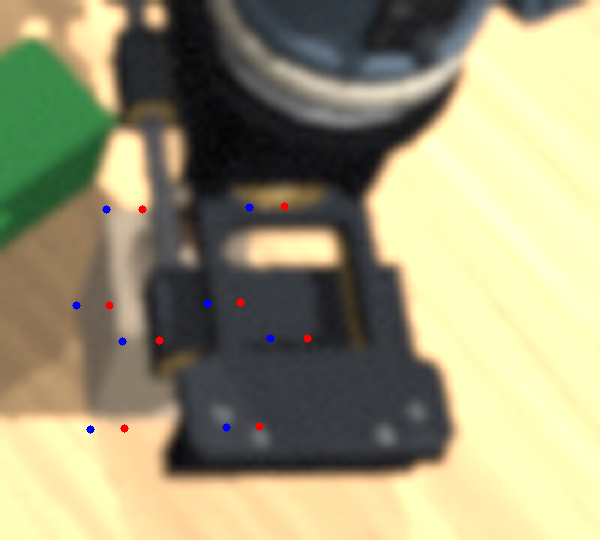

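The bottle now stands about 12 mm further along tool x than the jaw centre, by both the wrist view (foot edge at row 199 rather than 182) and the scene overlay (blue marks). It was under-rotated and settled upright when I released it. I'll regrip it centred.

```bash
python3 -m pendant '[[[0,0,0],0,60],[[0,0,0],0,60],[[0,0,0],0,60],[[0.006,-0.001,0],0,60],[[0.012,-0.001,0],0,60],[[0.012,-0.001,0],0,60]]' 40
python3 -c "
from station import env
from h import *
import cv2
c=env.camera('wrist');cv2.imwrite('pics/w7.png',cv2.resize(c['image'][170:330,180:330,::-1],None,fx=5,fy=3.5,interpolation=2));M=np.linalg.inv(np.array(c['mount']))
o=env.get_obs()
z=o['position'][2]
def w(p):
    q=(M@np.r_[p,1])[:3]; r=np.linalg.norm(q[:2]); th=np.arctan2(r,q[2]); return (q[:2]/r*th*c['fx']+[c['cx'],c['cy']]).round(1)
for x in (-.029,-.024,-.019): print(x,w([x,z,-.024]),w([x,z,.024]),w([x,z-.075,.024]))
print(o['position'],o['gripper_width'],o['wrist_force'])
"
```

```text
time_s: 10.35
position: [0.5685, 0.1784, 0.0264]
orientation: [-0.68, 0.193, -0.193, 0.68]
wrist_force: [0.3, -0.5, 1.4]
gripper_width: 0.0667
-0.029 [220.7 174.5] [288.1 174.6] [305.3 210.2]
-0.024 [220.9 181.4] [287.9 181.4] [304.7 220. ]
-0.019 [221.1 188.1] [287.7 188.1] [304.1 229.7]
[0.56794893 0.17851155 0.02632533] 0.06647118232455135 [-0.54819205 -0.99383396 -0.52855522]
```

View pics/w7.png

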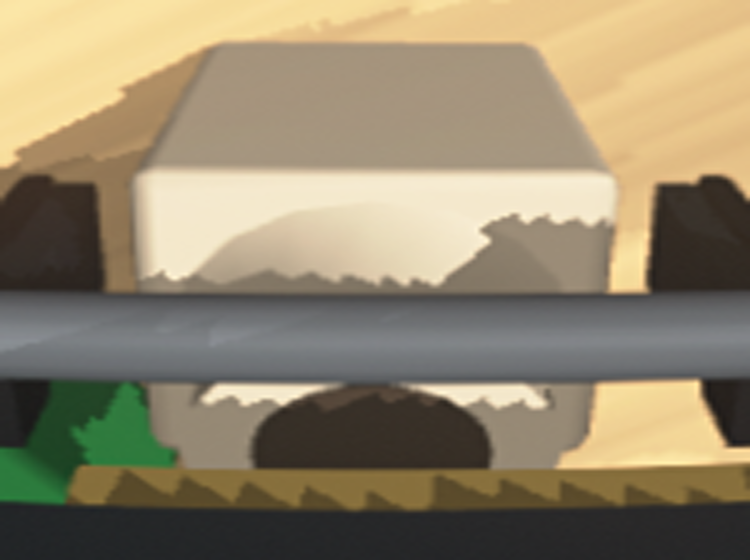

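```bash
python3 -m pendant '[[[0,0,0],0,255],[[0,0,0],0,255],[[0,0,0],0,255],[[0,0,0],0,255],[[0,0,0],0,255],[[0,-0.02,0],0,255],[[0,-0.06,0],0,255],[[0,-0.1,0],0,255],[[0,-0.1,0],0,255]]' 40
python3 - <<'E'
from h import *
from station import env
o=env.get_obs();print(o['gripper_width'],o['wrist_force'],o['joints'])
print(shift(env,[.531,-.246,.15]))
E
```

```text
time_s: 11.52
position: [0.5699, 0.1792, 0.1292]
orientation: [-0.679, 0.19, -0.195, 0.681]
wrist_force: [-0.7, 0.7, -3.8]
gripper_width: 0.0479
0.047928883634849755 [-0.66779413  0.65332467 -3.80727876] [ 1.17668704e-01  5.83030355e-01  1.58089022e+00  6.66141618e-05
  9.70555537e-01 -9.01473272e-01]
[ 0.1898 -0.0215 -0.3824]
```

```bash
python3 -m pendant '[[[0.190,0,-0.382],0,255],[[0.190,0,-0.382],0,255],[[0.190,0,-0.382],0,255],[[0.190,0,-0.382],0,255],[[0.190,0,-0.382],0,255],[[0.190,0,-0.382],0,255],[[0.190,0,-0.382],0,255],[[0.190,0,-0.382],0,255],[[0.190,0,-0.382],0,255]]' 40
python3 - <<'E'
from h import *
from station import env
import cv2
o,R=st(env);print(o['gripper_width'],o['wrist_force'],o['joints'],R.round(3).tolist())
c=env.camera("wrist");cv2.imwrite("pics/w8.png",c["image"][:,:,::-1])
s=env.camera("scene")["image"][:,:,::-1];t=env.camera("top")["image"][:,:,::-1]
a=cv2.resize(s[20:150,170:300],None,fx=3,fy=3,interpolation=2);b=cv2.resize(t[200:330,330:460],None,fx=3,fy=3,interpolation=2)
cv2.imwrite("pics/c9.png",np.hstack([a,b]))
print(shift(env,[.531,-.246,.15]))
E
```

```text
time_s: 12.65
position: [0.5276, -0.2451, 0.1245]
orientation: [-0.68, 0.194, -0.192, 0.681]
wrist_force: [-1.0, 0.1, -2.5]
gripper_width: 0.0479
0.0479039509496752 [-0.96161467  0.11279731 -2.53179175] [-6.27128552e-01  5.75644684e-01  1.61545186e+00  6.09204761e-04
  9.54971548e-01 -1.64544897e+00] [[0.851, -0.003, 0.525], [-0.525, 0.003, 0.851], [-0.004, -1.0, 0.001]]
[ 0.0029 -0.0244 -0.0003]
```

View pics/w8.png

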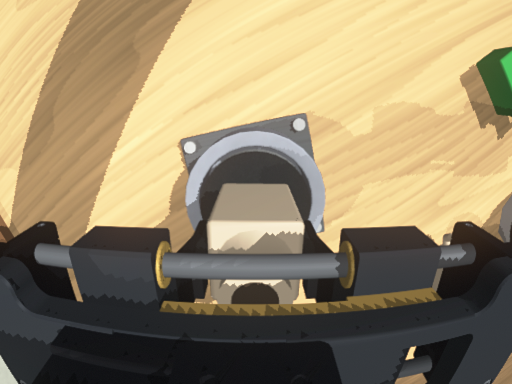

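View pics/c9.png

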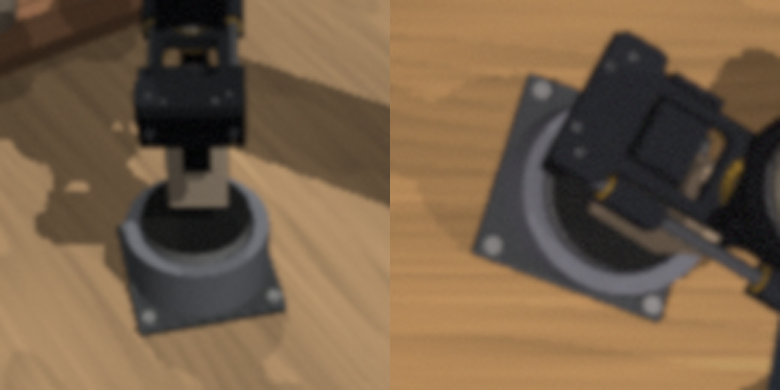

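Run:
```python
from h import *
from station import env
import cv2
o,R=st(env);c=env.camera("wrist");M=np.linalg.inv(np.array(c['mount']))
im=cv2.resize(c["image"][100:260,150:350,::-1],None,fx=4,fy=3.5,interpolation=2)
im=cv2.resize(c["image"][110:250,160:350,::-1],None,fx=4,fy=4,interpolation=2)
P=np.array(o['position'])
def w(X):
    p=R.T@(np.array(X)-P);q=(M@np.r_[p,1])[:3]; r=np.linalg.norm(q[:2]); th=np.arctan2(r,q[2]); return (q[:2]/r*th*c['fx']+[c['cx'],c['cy']])
for cen,col in (((.531,-.246),(0,0,255)),):
  for z,r in ((.072,.046),(.06,.062),(.06,.049)):
    pts=np.array([w([cen[0]+r*np.cos(a),cen[1]+r*np.sin(a),z]) for a in np.linspace(0,6.283,90)])
    cv2.polylines(im,[((pts-[160,110]+.5)*4).astype(int)],True,col,1)
# foot square predicted at foot z
fz=P[2]-.0263
for a,b in ((-1,-1),(-1,1)):
    X=P+R@np.array([a*.024,0,b*.024]);X[2]=fz;u=w(X);cv2.circle(im,tuple(((u-[160,110]+.5)*4).astype(int)),4,(255,0,0),-1)
cv2.imwrite("pics/c10.png",im)
```

```text
(no output)
```

View pics/c10.png

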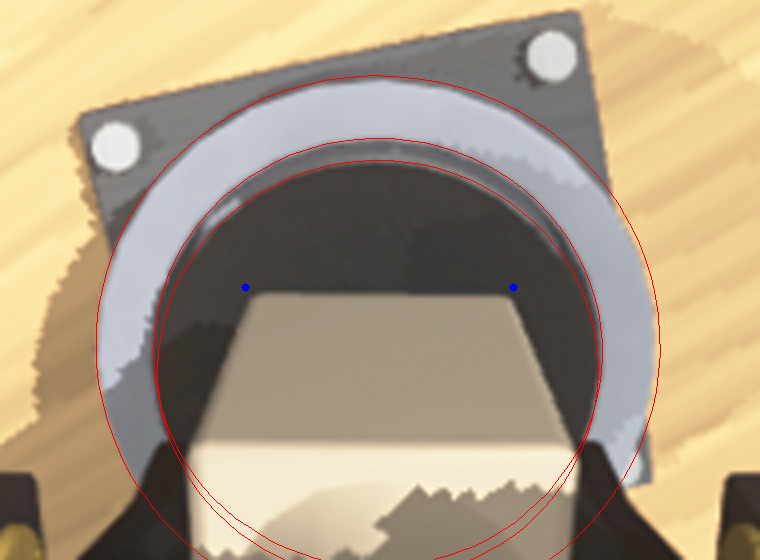

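Fit check: the predicted collar and pad circles, for a centre of (0.531, −0.246), sit within about 1 mm of the picture, and the bottle's foot edge sits where expected. Centre it, go down close to the pad and pause.

```bash
python3 -m pendant '[[[0.003,0.0,0],0,255],[[0.003,0.01,0],0,255],[[0.003,0.019,0],0,255],[[0.003,0.019,0],0,255],[[0.003,0.019,0],0,255],[[0.003,0.019,0],0,255]]' 40
python3 - <<'E'
from h import *
from station import env
for i in range(4):
    o=env.get_obs(); print(np.round(o['position'],4),np.round(o['wrist_force'],2)); env.camera("top")
E
```

```text
time_s: 13.6
position: [0.5319, -0.2479, 0.1076]
orientation: [0.68, -0.192, 0.193, -0.68]
wrist_force: [0.3, -0.8, -1.9]
gripper_width: 0.0479
[ 0.5319 -0.2479  0.1076] [ 0.27 -0.85 -1.9 ]
[ 0.5318 -0.2479  0.1076] [ 0.34 -0.83 -2.44]
[ 0.5318 -0.2479  0.1076] [-0.41  0.29 -1.87]
[ 0.5318 -0.2479  0.1076] [-0.25  0.35 -2.36]
```

```bash
python3 -m pendant '[[[-0.0015,0.003,0.0012],0,255],[[-0.0015,0.008,0.0012],0,255],[[-0.0015,0.012,0.0012],0,255],[[-0.0015,0.016,0.0012],0,255],[[-0.0015,0.019,0.0012],0,255],[[-0.0015,0.019,0.0012],0,255],[[-0.0015,0.019,0.0012],0,255]]' 40
python3 - <<'E'
from h import *
from station import env
import cv2
for i in range(4):
    o=env.get_obs(); print(np.round(o['position'],4),np.round(o['wrist_force'],2),o['gripper_width']); c=env.camera(["wrist","wrist","scene","scene"][i])
    if i==1: cv2.imwrite("pics/w9.png",cv2.resize(c["image"][90:260,140:360,::-1],None,fx=3.5,fy=3.5,interpolation=2))
    if i==3: cv2.imwrite("pics/s9.png",cv2.resize(c["image"][60:140,190:280,::-1],None,fx=7,fy=7,interpolation=2))
E
```

```text
time_s: 14.68
position: [0.531, -0.2458, 0.0891]
orientation: [-0.68, 0.193, -0.193, 0.68]
wrist_force: [-1.3, 1.4, 6.4]
gripper_width: 0.0477
[ 0.531  -0.2458  0.0891] [-1.32  1.41  6.37] 0.04774083828436486
[ 0.5309 -0.2458  0.0891] [-1.38  1.87  5.29] 0.04796430825390218
[ 0.531  -0.2457  0.0891] [-1.44  2.97  6.45] 0.048143388545965164
[ 0.531  -0.2458  0.0891] [-1.44  1.34  6.53] 0.04753825717772943
```

View pics/w9.png

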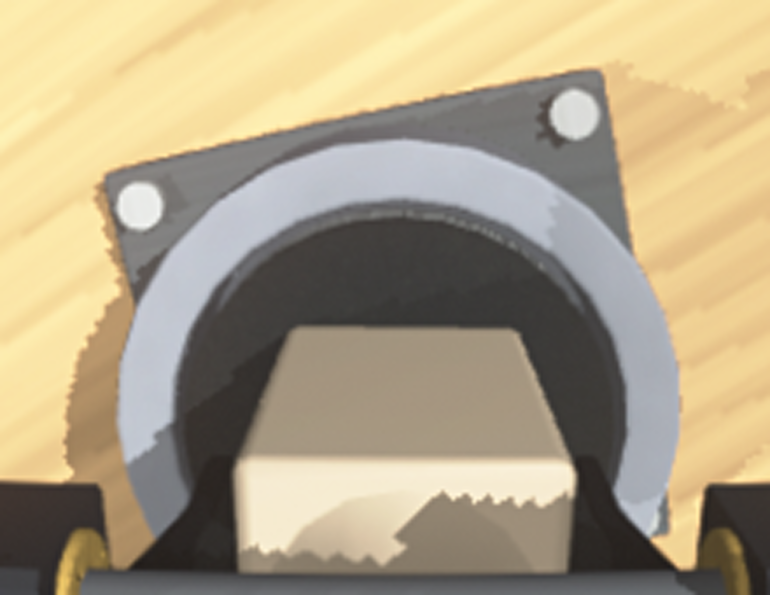

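View pics/s9.png

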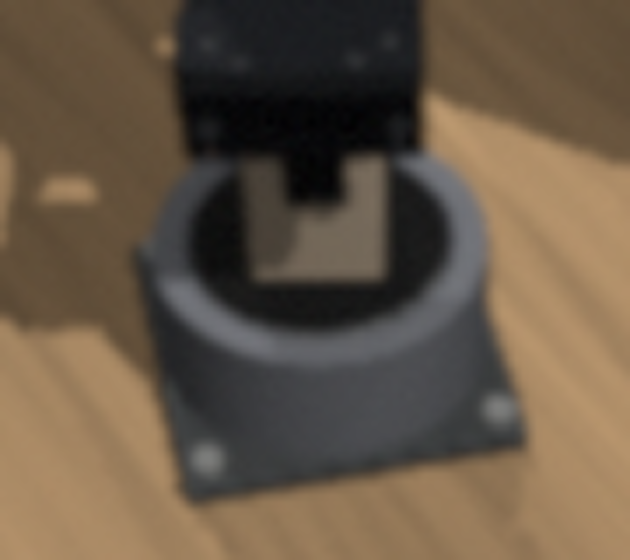

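Force change is 8.5 N, which means about 8.9 mm of travel. Height gives 9.2 mm, so the two agree. The foot is centred on the pad within about 1 mm (wrist picture: pad 175–628, foot 292–518). About 3 mm to go.

```bash
python3 -m pendant '[[[0,0.0015,0],0,255],[[0,0.003,0],0,255],[[0,0.003,0],0,255],[[0,0.003,0],0,255],[[0,0.003,0],0,255]]' 40
python3 - <<'E'
from h import *
from station import env
import cv2
F=[]
for i in range(8):
    o=env.get_obs(); F.append(o['wrist_force'][2]); c=env.camera(["wrist","scene"][i%2])
    if i==6: cv2.imwrite("pics/w10.png",cv2.resize(c["image"][90:260,140:360,::-1],None,fx=3.5,fy=3.5,interpolation=2))
    if i==7: cv2.imwrite("pics/s10.png",cv2.resize(c["image"][60:140,190:280,::-1],None,fx=7,fy=7,interpolation=2))
    print(np.round(o['position'],4),o['gripper_width'])
print(np.round(F,2),np.mean(F))
E
```

```text
time_s: 15.5
position: [0.531, -0.2458, 0.0865]
orientation: [-0.68, 0.193, -0.193, 0.68]
wrist_force: [-2.4, 2.1, 9.7]
gripper_width: 0.0475
[ 0.531  -0.2458  0.0865] 0.04753574399585479
[ 0.531  -0.2458  0.0865] 0.04772404829360611
[ 0.531  -0.2458  0.0865] 0.04811296317887598
[ 0.531  -0.2458  0.0865] 0.047593126537476584
[ 0.531  -0.2458  0.0865] 0.0475107054159981
[ 0.531  -0.2458  0.0865] 0.04747687034956296
[ 0.531  -0.2458  0.0865] 0.047600467109473556
[ 0.531  -0.2458  0.0865] 0.047567300725594834
[9.65 8.2  7.76 8.54 8.31 7.9  8.84 7.39] 8.324357856212039
```

View pics/w10.png

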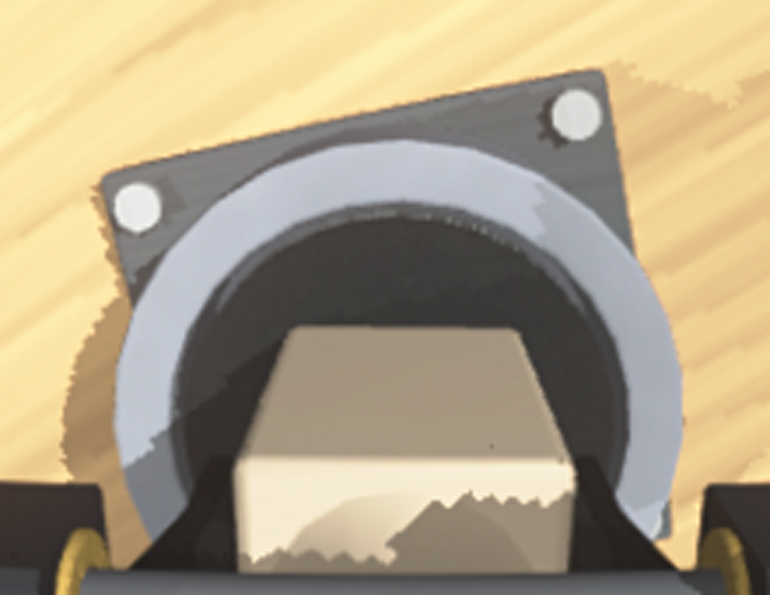

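View pics/s10.png

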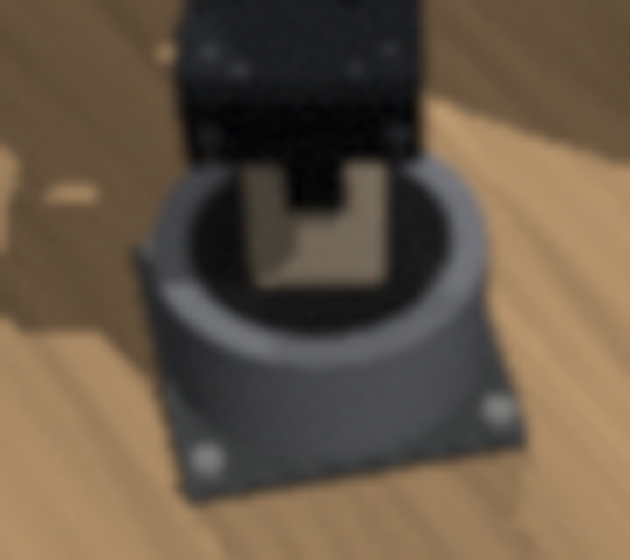

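```bash
python3 -m pendant '[[[0,0.0005,0],0,255],[[0,0.0005,0],0,255],[[0,0.0005,0],0,255],[[0,0.0005,0],0,255]]' 40
python3 - <<'E'
from h import *
from station import env
import cv2
F=[]
for i in range(8):
    o=env.get_obs(); F.append(o['wrist_force'][2]); c=env.camera(["top","scene"][i%2])
    if i>5: cv2.imwrite(f"pics/f{i}.png",c["image"][:,:,::-1])
print(np.round(o['position'],4),o['gripper_width'],np.mean(F),o['time_s'])
E
```

```text
time_s: 16.4
position: [0.531, -0.2458, 0.0861]
orientation: [0.68, -0.193, 0.193, -0.68]
wrist_force: [-2.7, 1.7, 9.5]
gripper_width: 0.0476
[ 0.531  -0.2458  0.086 ] 0.048016732090351066 8.505576080751796 16.75
```

View pics/f7.png

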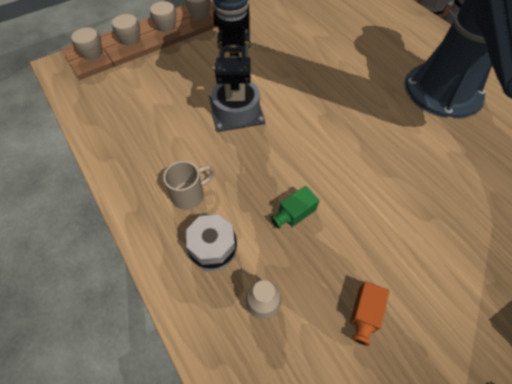

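The bottle stands on the pad and the jaws hold only the bottle. The mug (185,185), mould (210,240), vase (263,298) and both decoy bottles are where they started. Height gives 12.2 mm of pad travel and force about 11.6 mm, so it's flush. Handing in.

```bash
python3 -c "
from station import env
print(env.close_job())"
```

```text
the job is handed in; nothing more can be done
None
```

I stood the bottle upright, set it on its foot in the middle of the sprung pad and pressed it down flush. I handed the job in at 16.75 s of the 43 s allowed, with the robot still holding the bottle down at a 40 N grip.

**How it went:** I tipped the bottle up by its lip, regripped it on the flats, carried it to the pad and pressed it.

**Last checks:**
- **Pad depth:** the height reading gives about 12.2 mm of pad travel and the force change (about 10.7 N) about 11.6 mm. They disagree by about 0.6 mm, on either side of the 12 mm that is flush.
- **Centring:** the foot is within about 1 mm of the pad's centre.
- **Other objects:** the mug, vase, mould and both look-alike bottles show in their starting places, and the jaws touch only the bottle.

**What went wrong on the way:**
- **First grasp missed:** the fingertips were about 20 mm behind the reported tool point, not 17 mm ahead of it as described. They closed on top of the lip with about 4 N and did not move the bottle. I corrected for this from then on.
- **Tipping fell short:** the foot slid about 12 mm, so the bottle ended off the jaw centre when it settled upright. I regripped it centred before lifting.

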